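# Press the inlay: open the carton, four clicks on the ratchet lever, and hold

## Task

The small blue inlay press is still in its packing carton: swing both carton flaps right back, clear past upright, and leave them there. Then push the red ratchet lever round, anticlockwise seen from above, feeling for its clicks: go four clicks on from rest, never as far as the fifth, and stop in the hollow between the fourth and the fifth. The lever springs back if let go, so finish while still holding it there, and leave the jar, scraper and sanding block where they are.

Things in the scene. Friction and masses are not known exactly. Their poses are not given: they have to be found in the camera images.
- carton: open brown cardboard carton fixed to the bench, 238 (x) x 264 (y) mm outside, walls 90 mm high; origin at the centre of its underside, z up. Its flaps are hinged on the two walls at its own +y and -y sides; a short stiff end flap already hangs down outside each of the other two walls (8 mm thick there)
- flap_left (a joint): angle (rad) of the flap on the carton's +y wall: 0 = flat, 1.57 = upright, stop at 2.4 = folded outward. 230 mm along the hinge, 85 mm hinge to free edge, 4 mm thick, about 45 g. Starts ajar, 0.6 to 1.0. Stiff hinge, stays where left; about 1 N moves it. Push its inner side outward from between the flaps, going up with the free edge along its arc: pushed level it can jam on the finger
- flap_right (a joint): the same for the flap hinged on the carton's -y wall, its mirror image: 0 = flat, 1.57 = upright, stop at 2.4
- flap_left_edge (a point): middle of the free edge of the left flap; at the start the free edges of the two flaps are 115 to 170 mm apart
- flap_right_edge (a point): middle of the free edge of the right flap
- flap_left_hinge (a point): middle of the left flap's hinge line, 90 mm above the bench; the hinge runs along the carton's x axis
- flap_right_hinge (a point): middle of the right flap's hinge line, 90 mm above the bench
- spindle (a point): point on the upright spindle axis about which the lever turns, 125 mm above the bench, level with grip (the spindle itself ends 112 mm up). Part of a fixed press in the carton: steel base, green lacquer tile under a rubber pad, blue bridge 200 mm long along the carton's y axis, its top 77 mm above the bench
- lever: red lever turning about the spindle; origin on that axis 94 mm above the bench, x along the arm to its peg, z up. Arm 18 mm wide, its top 102 mm above the bench. At rest it points to the carton's -x side, 0.45 rad short of it on the +y side. It is pushed anticlockwise from above: free travel of 0.12 to 0.52 rad, then six clicks 0.24 rad apart; stop at 1.9 rad from rest
- grip (a point): point on the upright round red peg (16 mm diameter) of the lever, 90 mm from the spindle axis, 125 mm above the bench; peg free from 102 to 146 mm. A spring pushes back with about 7 N here; riding over each ridge, the push needed rises by about 3 N, falls back through 7 N on top of the ridge and dips about 3 N below it. Let go, the lever springs back to rest
- sector: dark steel click plate under the lever on the same axis, set at a different angle each time, with six brass ridges 0.24 rad apart which make the clicks. Origin on the spindle axis, z up, x along one edge of the plate (not at a ridge)
- jar: amber glass jar with steel lid, 62 mm diameter, 70 mm high, closed, a bystander; origin at the centre of its underside
- scraper: flat steel scraper with a wooden handle lying on the bench, 190 mm long, 45 mm wide, 18 mm high, a bystander; origin under its middle, x towards the blade
- sanding_block: cork sanding block 100 x 60 x 36 mm, a bystander; origin at the centre of its underside

How it is judged:
By the outcome, as a careful person would: the job done as asked, in the order asked, and still so for the second after the job is handed in, while the arm keeps its last pose, push and grip.
It also fails if it takes over 72 s, if anything falls off the work surface, if the arm or the gripper's body presses on something with over 40 N, if the wrist force passes 120 N, or if a joint passes its speed limit or range.

## Robot

A 6-joint arm with a two-finger parallel gripper is mounted at the origin on the work surface. World frame = base frame: x ahead of the robot, y to its left, z up, the work surface at z = 0. Lengths are in m, angles in rad, forces in N, time in s.
With the tool pointing down it reaches from about 0.425 to 0.95 m from the base axis. Payload 3.5 kg.
Tool frame: the origin (TCP) lies midway between the tips of the shut fingers; the grasp point (between the pads) lies 19 mm behind it; z points along the fingers, y is the direction in which the jaws open and shut (so a half turn about z gives the same grasp; the last joint's range is limited). The gripper opens to 85 mm and grips with 20 to 120 N. Pads are 22 mm wide; open, the fingers measure 114 mm over their backs; the gripper's body (76 mm by 85 mm) begins 54 mm behind the grasp point. The pads swing forward as they close: fully open they stand 13 mm farther back than shut.
Start: joints at [-0.15, 0.286, 1.577, -0, 1.279, -0.15], TCP at [0.675, 0, 0.192] pointing down, gripper open.
Joint ranges: [-2.77, 2.77], [-0.9, 2.22], [0.21, 2.48], [-1.53, 4.67], [0.24, 2.81], [-2.84, 2.84]. Speed limits (rad/s): [2.79, 2.79, 3.14, 3.14, 3.14, 3.14].

## Interface

Orientations are given as a unit quaternion [x, y, z, w].
In Python, from plant import * gives the robot as it stands.
- The arm moves only by the shell command python3 -m jog 'ROWS' [FORCE]. ROWS is a JSON object of lists of equal length, an entry for each row: "travel": the shift along the world's x, y, z in mm, a list of three; "dr": the turn, a rotation vector about the world's x, y, z in degrees, a list of three; "jaw": the closure in counts, from 0 (fully open) to 255 (shut). In form: {"travel": [[x, y, z], ...], "dr": [[wx, wy, wz], ...], "jaw": [jaw, ...]}. A call has 1 to 5 rows; each row shifts and turns the commanded pose from where the row before left it; what a row does not reach is not made up. A row lasts 1/12 s, in which the tool goes at most 41.7 mm and 7.16 degrees, less where a joint would pass 70% of its speed; a pose out of reach is approached as far as the arm can. A call is refused whole if a number of a shift passes 41.7 or a number of a turn 7.16, either way. A call with a gripper value outside its range is refused whole. The fingers move at their own pace and stop on an object; FORCE is the grip in N (left out, the last holds). Time passes only in rows, so rows that do not move let the fingers close. It gives the time, the measured TCP pose, the force and the opening at its end, in the units of the state.
- get_state(): the state, without advancing time (a new reading comes with each control period).
- read_camera(name): name is "scene" or "side" or "wrist"; returns the picture (480x640x3 uint8, red, green, blue); there is no depth.
- camera_info(name): a dict with "K" (3x3 intrinsics, pixels), "R" (3x3) and "t" (3): a world point X has camera coordinates R X + t; the wrist camera has in their place "mount" (4x4, takes a point from camera to tool coordinates, whose origin is the TCP and whose axes are the flange's). Camera axes: x right, y down, z forward; pixel columns grow to the right and rows downward; lengths in m; the calibration is good to about 2 mm. The wrist camera is an equidistant fisheye: a pixel r from the principal point sees the ray r / f radians off the axis. A picture is of the moment at which its call begins: read the wrist's pose just before it. camera_info takes no time and is no camera call.
- sign_off(): hands the job in, once; it reports no verdict.
The state is a dict: "time": time; "qpos": joint angles; "dq": joint speeds; "joint_efforts": joint torques, N m; "eef_pos": TCP position; "tcp_rot": TCP orientation; "contact_force": force on the tool from outside, world axes, zero at the start; "wrist_torque": the same for the moment, N m; "opening": opening from 0.0 (shut) to 1.0 (fully open).
Only numpy, scipy, OpenCV 4.12 (cv2) and the standard library are available. Lean on these libraries where they do the work, as an engineer would, in place of code of your own. Each camera call takes 0.05 s, during which the arm holds its last target. There are 200 camera calls.

## Working session

There is one attempt and no reset: what is moved stays moved. The work goes in short steps, Python scripts to look and compute and a shell command to move; the robot and the scene stay as the last step left them, time stands still between calls to the robot, and variables do not carry over. Pictures are saved under pics/ and viewed, about 8 in all and at most 12, crops included, and the job is handed in when it is done.

```bash
mkdir -p pics
python3 - <<'E'
from plant import *
import cv2
for n in("scene","side"):
    cv2.imwrite(f"pics/{n}0.png",read_camera(n)[:,:,::-1])
    i=camera_info(n);print(n,i)
print(camera_info("wrist"));print(get_state())
E
```

```text
scene {'K': array([[542.64812832,   0.        , 324.78218082],
       [  0.        , 542.64812832, 238.81480295],
       [  0.        ,   0.        ,   1.        ]]), 'R': array([[ 0.63045879,  0.77618808,  0.0073329 ],
       [ 0.59121307, -0.47404853, -0.65249146],
       [-0.50297994,  0.41570428, -0.7577606 ]]), 't': array([-0.3435912 , -0.25854863,  1.44885186])}
side {'K': array([[578.15164156,   0.        , 315.95886208],
       [  0.        , 578.15164156, 241.56326393],
       [  0.        ,   0.        ,   1.        ]]), 'R': array([[-9.97552949e-01, -6.99150401e-02,  3.60252672e-05],
       [-4.24024188e-02,  6.04590988e-01, -7.95406671e-01],
       [ 5.55891087e-02, -7.93461798e-01, -6.06076090e-01]]), 't': array([0.52875378, 0.09960646, 1.35610356])}
{'K': array([[371.64829954,   0.        , 324.32597118],
       [  0.        , 371.64829954, 241.90872622],
       [  0.        ,   0.        ,   1.        ]]), 'mount': array([[ 6.37023221e-04, -9.47082644e-01, -3.20989190e-01,
         8.30975599e-02],
       [ 9.99999706e-01,  7.40489878e-04, -2.00262438e-04,
        -7.1
[... 175 characters left out ...]
00e+00]])}
{'time': 0.1, 'qpos': array([-1.49964444e-01,  2.87107802e-01,  1.57805174e+00, -4.88382774e-06,
        1.27862561e+00, -1.50014958e-01]), 'dq': array([-0.00038846, -0.00176444, -0.00452931, -0.00088358,  0.00019808,
       -0.00034287]), 'joint_efforts': array([ 1.14915063e-03, -4.07295120e+01, -2.93698221e+01, -1.06323112e-04,
        3.42678482e-03, -4.41654265e-06]), 'eef_pos': array([6.74304981e-01, 1.57242838e-04, 1.90353678e-01]), 'tcp_rot': array([ 7.07087997e-01,  7.07124715e-01, -6.52510672e-04, -8.80903996e-04]), 'contact_force': array([ 0.18536385, -0.55613005, -0.4115419 ]), 'wrist_torque': array([-0.06213078,  0.03402011,  0.00583828]), 'opening': 1.004271229539976}
```

View pics/scene0.png

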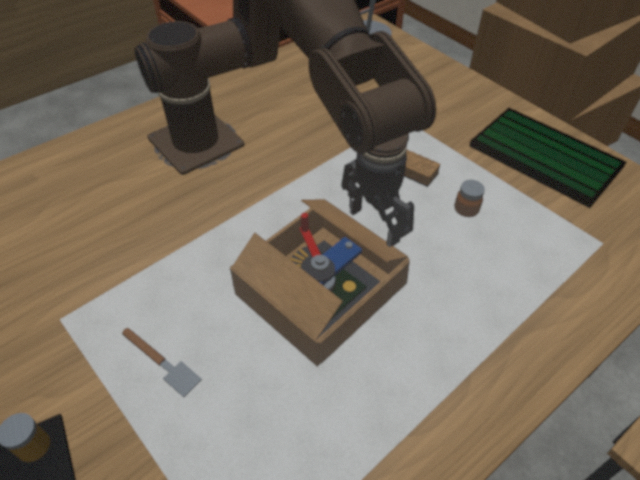

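View pics/side0.png

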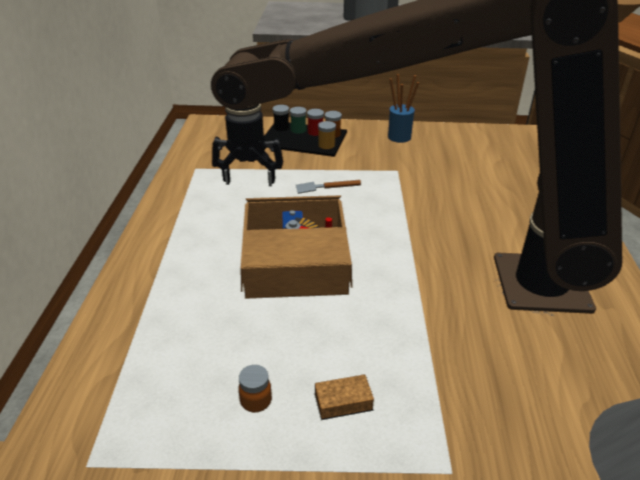

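Run:
```python
import cv2
a=cv2.imread("pics/scene0.png")[190:370,220:420];b=cv2.imread("pics/side0.png")[190:305,230:365]
a=cv2.resize(a,(640,576),interpolation=cv2.INTER_CUBIC);b=cv2.resize(b,(676,576),interpolation=cv2.INTER_CUBIC)
cv2.imwrite("pics/c1.png",a);cv2.imwrite("pics/c2.png",b)
```

```text
(no output)
```

View pics/c1.png

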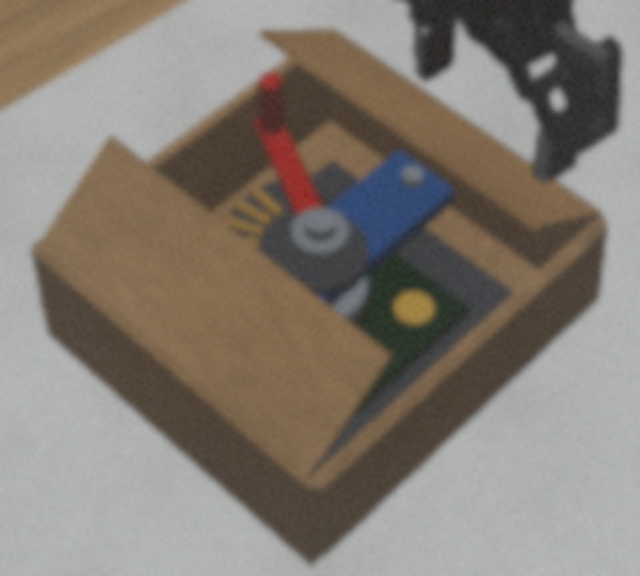

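View pics/c2.png

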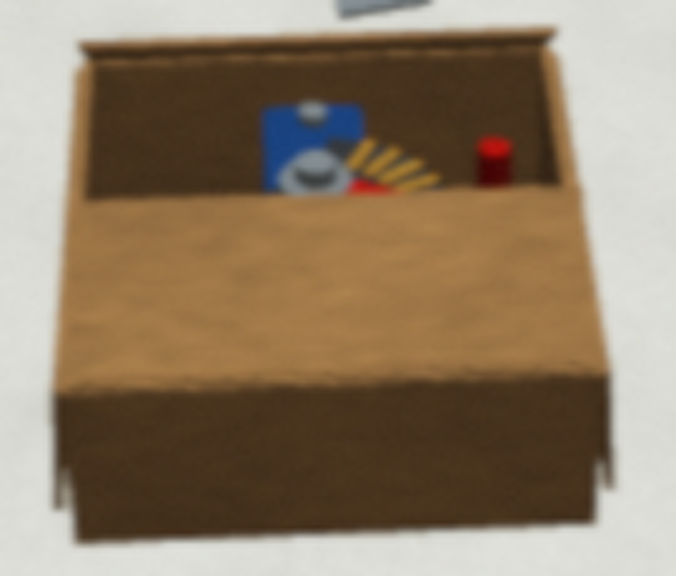

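```bash
cat > fit.py <<'E'
from plant import camera_info
import numpy as np
from scipy.optimize import least_squares
I={n:camera_info(n) for n in("scene","side")}
def proj(n,X):
    i=I[n];p=i["K"]@(i["R"]@X+i["t"]);return p[:2]/p[2]
S={"scene":(220,190,3.2),"side":(230,190,5.007)}
def pts(p):
    cx,cy,a,L,R,sx,sy,q=p
    c,s=np.cos(a),np.sin(a)
    W=lambda x,y,z:np.array([cx+c*x-s*y,cy+s*x+c*y,z])
    f=lambda sg,x,ph:W(x,sg*(.132-.085*np.cos(ph)),.09+.085*np.sin(ph))
    h=.115
    O=[("scene",W(-h,-.132,.09),35,248),("scene",W(h,-.132,.09),313,488),("scene",W(h,.132,.09),605,215),
    ("scene",W(.119,-.132,0),312,562),("scene",W(-.119,-.132,0),50,332),
    ("scene",f(-1,-h,R),110,137),("scene",f(-1,h,R),392,355),("scene",f(1,-h,L),262,32),("scene",f(1,h,L),540,230),
    ("side",W(.119,.132,0),77,542),("side",W(-.119,.132,0),595,522),("side",W(h,.132,.09),55,393),("side",W(-h,.132,.09),608,375),
    ("side",f(1,h,L),75,200),("side",f(1,-h,L),582,187),("side",f(-1,h,R),80,45),("side",f(-1,-h,R),555,30)]
    sp=np.array([sx,sy,.112]);g=np.array([sx+.09*np.cos(q),sy+.09*np.sin(q),.146])
    O+=[("scene",sp,322,228),("side",sp,316,165),("scene",g,271,78),("side",g,494,147)]
    return O
def res(p):
    r=[]
    for n,X,u,v in pts(p):
        o=S[n];r+=list(proj(n,X)-[o[0]+u/o[2],o[1]+v/o[2]])
    return np.array(r)
s=least_squares(res,[.65,-.2,0,.8,.8,.65,-.2,2.5],loss="soft_l1")
np.set_printoptions(precision=3,suppress=True)
print(s.x);print(res(s.x).reshape(-1,2))
cx,cy,a,L,R,sx,sy,q=s.x
c,sn=np.cos(a),np.sin(a);d=np.array([sx-cx,sy-cy]);print("spindle in carton",c*d[0]+sn*d[1],-sn*d[0]+c*d[1],"lever rel",q-a)
print("edge gap",.264-.085*(np.cos(L)+np.cos(R)))
E
python3 fit.py
```

```text
[ 0.584 -0.043  0.127  0.628  0.683  0.588 -0.048  2.815]
[[ 0.215  1.792]
 [-2.168 -1.145]
 [-0.885  0.   ]
 [-0.075  1.375]
 [-0.373  0.893]
 [-0.31   0.033]
 [-0.626  0.723]
 [-0.224  0.023]
 [-0.052 -0.758]
 [-0.653  1.906]
 [ 0.307  1.837]
 [ 2.499  1.231]
 [-2.677  0.98 ]
 [-1.883  2.568]
 [ 0.146  1.691]
 [-0.669  0.219]
 [ 0.291  0.241]
 [-0.54  -2.191]
 [-0.523  0.102]
 [-0.134  0.674]
 [-0.319  0.382]]
spindle in carton 0.00422191659302633 -0.005914472998465311 lever rel 2.6880377913304994
edge gap 0.1292961685943316
```

```bash
python3 -m jog '{"travel":[[-16,-18,0],[-15,-18,0],[0,0,0],[0,0,-20],[0,0,-20]],"dr":[[0,0,7],[0,0,0],[0,0,0],[0,0,0],[0,0,0]],"jaw":[255,255,255,255,255]}' 30
python3 -m jog '{"travel":[[0,0,-20],[0,0,-12],[0,0,0]],"dr":[[0,0,0],[0,0,0],[0,0,0]],"jaw":[255,255,255]}'
python3 - <<'E'
from plant import *
import cv2
s=get_state();print(s["eef_pos"],s["contact_force"],s["opening"])
cv2.imwrite("pics/s1.png",cv2.resize(read_camera("scene")[150:370,220:460,::-1],(655,600),interpolation=cv2.INTER_CUBIC))
E
```

```text
time: 0.52
eef_pos: [0.6452, -0.0363, 0.1529]
tcp_rot: [0.663, 0.749, 0.001, 0.002]
contact_force: [-0.5, -0.3, -0.1]
opening: 0.298
time: 0.77
eef_pos: [0.6415, -0.0351, 0.1152]
tcp_rot: [0.663, 0.749, -0.002, -0.003]
contact_force: [-1.7, 0.1, -0.5]
opening: -0.002
[ 0.64149001 -0.0351405   0.11522142] [-1.65311287  0.13094378 -0.50630789] -0.002115713931754918
```

View pics/s1.png

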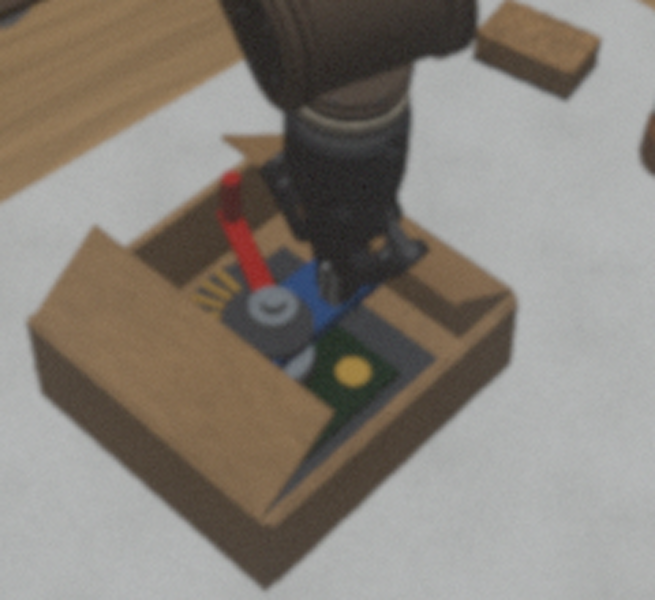

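Finger is between the flaps, clear of the press; now the left flap along its arc.

```bash
python3 -m jog '{"travel":[[-1.6,12.4,1],[-1.6,12.4,1],[-1.6,12.4,1],[-1.6,12.4,2],[-1.1,9,8]],"dr":[[0,0,0],[0,0,0],[0,0,0],[0,0,0],[0,0,0]],"jaw":[255,255,255,255,255]}'
python3 -m jog '{"travel":[[-1.1,9,9],[-1.4,11,6],[-1.4,11,6],[-1.3,10,2],[-1.3,10,2]],"dr":[[0,0,0],[0,0,0],[0,0,0],[0,0,0],[0,0,0]],"jaw":[255,255,255,255,255]}'
python3 -m jog '{"travel":[[-1.4,11,2],[-1.6,13,-2],[-1.6,13,-3],[-1.5,12,-7],[0,0,0]],"dr":[[0,0,0],[0,0,0],[0,0,0],[0,0,0],[0,0,0]],"jaw":[255,255,255,255,255]}'
```

```text
time: 1.23
eef_pos: [0.6355, 0.025, 0.1325]
tcp_rot: [0.662, 0.749, -0.0, -0.001]
contact_force: [-0.1, -0.4, 0.6]
opening: -0.001
time: 1.65
eef_pos: [0.6301, 0.0747, 0.1585]
tcp_rot: [0.663, 0.749, 0.0, 0.0]
contact_force: [0.9, 0.8, 0.8]
opening: 0.003
time: 2.07
eef_pos: [0.622, 0.1251, 0.145]
tcp_rot: [0.662, 0.75, -0.001, -0.002]
contact_force: [0.6, 0.0, -0.2]
opening: 0.0
```

```bash
python3 -m jog '{"travel":[[0,0,25],[0,0,25],[3.5,-28,0],[3.5,-28,0],[3.5,-28,0]],"dr":[[0,0,0],[0,0,0],[0,0,0],[0,0,0],[0,0,0]],"jaw":[255,255,255,255,255]}'
python3 -m jog '{"travel":[[3.5,-28,0],[3.5,-28,0],[2.7,-21,0],[0,0,-25],[0,0,-25]],"dr":[[0,0,0],[0,0,0],[0,0,0],[0,0,0],[0,0,0]],"jaw":[255,255,255,255,255]}'
python3 -m jog '{"travel":[[0,0,-25],[0,0,0]],"dr":[[0,0,0],[0,0,0]],"jaw":[255,255]}'
python3 - <<'E'
from plant import *
import cv2,numpy as np
a=cv2.resize(read_camera("side")[150:320,200:400,::-1],(565,480));b=cv2.resize(read_camera("scene")[150:370,220:420,::-1],(230,253))
cv2.imwrite("pics/s2.png",a)
E
```

```text
time: 2.48
eef_pos: [0.6346, 0.038, 0.1978]
tcp_rot: [0.662, 0.749, -0.0, 0.0]
contact_force: [0.5, 0.2, -0.4]
opening: -0.001
time: 2.9
eef_pos: [0.6456, -0.0407, 0.1488]
tcp_rot: [0.664, 0.748, 0.001, 0.002]
contact_force: [0.1, 0.6, -0.4]
opening: 0.003
time: 3.07
eef_pos: [0.6396, -0.038, 0.1152]
tcp_rot: [0.663, 0.749, -0.003, -0.005]
contact_force: [-1.0, -0.8, -1.1]
opening: 0.001
```

View pics/s2.png

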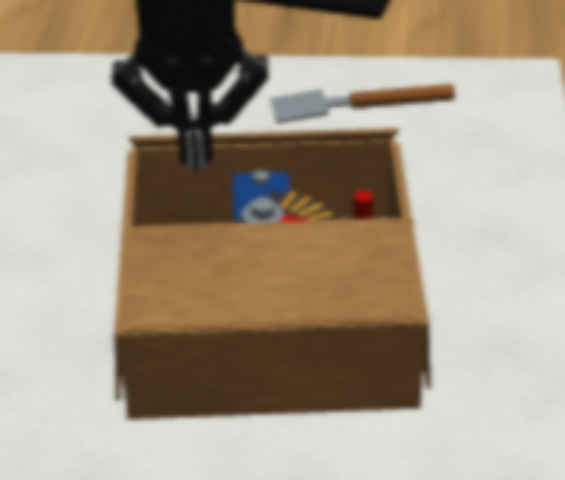

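Run:
```python
from fit import *
from plant import get_state
for X in ([.64,-.038,.115],[.584,-.043,0.09]): print(proj("side",np.array(X)),proj("scene",np.array(X)))
from plant import read_camera
import cv2
print(get_state()["eef_pos"])
```

```text
[ 0.584 -0.043  0.127  0.628  0.683  0.588 -0.048  2.815]
[[ 0.215  1.792]
 [-2.168 -1.145]
 [-0.885  0.   ]
 [-0.075  1.375]
 [-0.373  0.893]
 [-0.31   0.033]
 [-0.626  0.723]
 [-0.224  0.023]
 [-0.052 -0.758]
 [-0.653  1.906]
 [ 0.307  1.837]
 [ 2.499  1.231]
 [-2.677  0.98 ]
 [-1.883  2.568]
 [ 0.146  1.691]
 [-0.669  0.219]
 [ 0.291  0.241]
 [-0.54  -2.191]
 [-0.523  0.102]
 [-0.134  0.674]
 [-0.319  0.382]]
spindle in carton 0.00422191659302633 -0.005914472998465311 lever rel 2.6880377913304994
edge gap 0.1292961685943316
[270.199 223.614] [341.343 272.097]
[294.488 231.954] [320.661 263.373]
[ 0.643 -0.038  0.121]
```

```bash
sed -i 's/^print/#print/; s/;print/;#print/' fit.py
python3 - <<'E'
from fit import *
from plant import *
import cv2
print([get_state()[k] for k in("time","eef_pos","qpos","opening","contact_force")])
im=read_camera("side");cv2.imwrite("pics/side2.png",im[:,:,::-1])
print(get_state()["eef_pos"])
print(im[190:235:2,270].tolist())
i0=cv2.imread("pics/side0.png");print(proj("side",np.array([.674-.0425,0,.203])),proj("side",np.array([.674+.0425,0,.203])),proj("scene",np.array([.674-.0425,0,.203])),proj("scene",np.array([.674+.0425,0,.203])))
E
```

```text
[3.1667, array([ 0.643, -0.038,  0.121]), array([-0.217,  0.285,  1.712, -0.   ,  1.148, -0.339]), 0.0027331692701360595, array([ 0.115, -0.785,  0.648])]
[ 0.644 -0.038  0.123]
[[12, 12, 13], [12, 11, 14], [42, 43, 42], [44, 45, 44], [43, 44, 43], [46, 47, 46], [48, 48, 48], [51, 50, 49], [60, 56, 51], [71, 53, 35], [71, 50, 29], [70, 50, 29], [73, 52, 31], [73, 52, 30], [71, 51, 30], [70, 50, 30], [67, 48, 27], [69, 50, 29], [67, 48, 27], [85, 61, 35], [147, 109, 66], [150, 112, 67], [153, 115, 69]]
[269.825 201.154] [231.484 199.667] [355.891 229.014] [388.428 257.742]
```

Run:
```python
from fit import *
from plant import *
import cv2
from scipy.spatial.transform import Rotation as Ro
st=get_state();im=read_camera("wrist")[:,:,::-1].copy()
i=camera_info("wrist");M=i["mount"];K=i["K"];T=np.eye(4);T[:3,:3]=Ro.from_quat(st["tcp_rot"]).as_matrix();T[:3,3]=st["eef_pos"]
C=np.linalg.inv(T@M)
def pw(X):
    p=C[:3,:3]@X+C[:3,3];th=np.arctan2(np.hypot(p[0],p[1]),p[2]);d=p[:2]/np.hypot(p[0],p[1]);return K[:2,2]+K[0,0]*th*d
for k,(n,X,u,v) in enumerate(pts(s.x)):
    q=pw(X);print(k,X,q)
    cv2.drawMarker(im,(int(q[0]),int(q[1])),(0,255,0),cv2.MARKER_CROSS,8,1);cv2.putText(im,str(k),(int(q[0])+4,int(q[1])),0,.4,(255,0,255),1)
q=pw(st["eef_pos"]);cv2.drawMarker(im,(int(q[0]),int(q[1])),(255,255,0),cv2.MARKER_CROSS,12,1);print("tcp",q)
cv2.imwrite("pics/w1.png",im);print(st["eef_pos"])
```

```text
0 [ 0.486 -0.188  0.09 ] [123.729 393.202]
1 [ 0.714 -0.159  0.09 ] [393.752 406.473]
2 [0.681 0.103 0.09 ] [417.975  36.059]
3 [ 0.718 -0.159  0.   ] [383.768 344.258]
4 [ 0.482 -0.189  0.   ] [156.018 338.806]
5 [ 0.478 -0.123  0.144] [ 67.418 369.07 ]
6 [ 0.706 -0.094  0.144] [418.571 388.946]
7 [0.461 0.005 0.14 ] [ 21.189 177.993]
8 [0.69  0.034 0.14 ] [442.491 159.677]
9 [0.685 0.103 0.   ] [396.042  59.465]
10 [0.449 0.073 0.   ] [121.667  76.132]
11 [0.681 0.103 0.09 ] [417.975  36.059]
12 [0.453 0.074 0.09 ] [63.763 66.744]
13 [0.69  0.034 0.14 ] [442.491 159.677]
14 [0.461 0.005 0.14 ] [ 21.189 177.993]
15 [ 0.706 -0.094  0.144] [418.571 388.946]
16 [ 0.478 -0.123  0.144] [ 67.418 369.07 ]
17 [ 0.588 -0.048  0.112] [228.242 274.51 ]
18 [ 0.588 -0.048  0.112] [228.242 274.51 ]
19 [ 0.503 -0.019  0.146] [ 68.537 228.668]
20 [ 0.503 -0.019  0.146] [ 68.537 228.668]
tcp [325.586 279.159]
[ 0.644 -0.038  0.123]
```

View pics/w1.png

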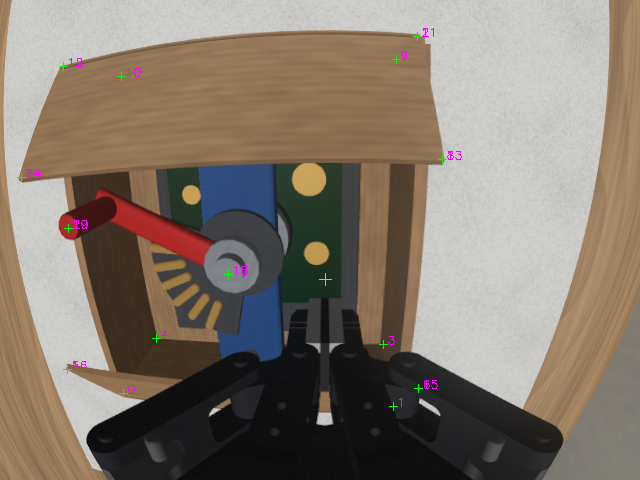

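The wrist view shows the carton fit is right to a few mm. But the real finger tips at (325,298) end about 41 mm short of the reported TCP at (325,279), and both fixed cameras agree. So the first sweep passed over the flap, and I'll work 41 mm lower.

```bash
python3 -m jog '{"travel":[[0,0,-22],[0,0,-20],[0,0,0]],"dr":[[0,0,0],[0,0,0],[0,0,0]],"jaw":[255,255,255]}'
python3 -m jog '{"travel":[[-1.6,12.4,1],[-1.6,12.4,1],[-1.6,12.4,1],[-1.6,12.4,2],[-1.1,9,8]],"dr":[[0,0,0],[0,0,0],[0,0,0],[0,0,0],[0,0,0]],"jaw":[255,255,255,255,255]}'
python3 -m jog '{"travel":[[-1.1,9,9],[-1.4,11,6],[-1.4,11,6],[-1.3,10,2],[-1.3,10,2]],"dr":[[0,0,0],[0,0,0],[0,0,0],[0,0,0],[0,0,0]],"jaw":[255,255,255,255,255]}'
```

```text
time: 3.52
eef_pos: [0.6426, -0.0379, 0.0786]
tcp_rot: [0.663, 0.749, -0.001, -0.002]
contact_force: [-1.3, 0.6, -0.3]
opening: -0.001
time: 3.93
eef_pos: [0.6372, 0.0207, 0.0952]
tcp_rot: [0.662, 0.75, -0.001, 0.002]
contact_force: [-1.2, -4.3, 3.0]
opening: 0.004
time: 4.35
eef_pos: [0.63, 0.0727, 0.1192]
tcp_rot: [0.663, 0.749, 0.0, 0.0]
contact_force: [1.4, -0.4, 0.5]
opening: -0.0
```

```bash
python3 -m jog '{"travel":[[-1.4,11,1],[-1.6,13,-3],[-1.6,13,-4],[-1.6,13,-8],[0,0,0]],"dr":[[0,0,0],[0,0,0],[0,0,0],[0,0,0],[0,0,0]],"jaw":[255,255,255,255,255]}'
python3 -m jog '{"travel":[[0,0,30],[0,0,30],[3.5,-28,0],[3.5,-28,0],[3.5,-28,0]],"dr":[[0,0,0],[0,0,0],[0,0,0],[0,0,0],[0,0,0]],"jaw":[255,255,255,255,255]}'
python3 -m jog '{"travel":[[3.5,-28,0],[3.5,-28,0],[2.7,-22,0],[0,0,-25],[0,0,-25]],"dr":[[0,0,0],[0,0,0],[0,0,0],[0,0,0],[0,0,0]],"jaw":[255,255,255,255,255]}'
python3 - <<'E'
from plant import *
import cv2
s=get_state();print(s["eef_pos"])
cv2.imwrite("pics/s3.png",cv2.resize(read_camera("side")[150:320,200:400,::-1],(565,480)))
E
```

```text
time: 4.77
eef_pos: [0.6216, 0.124, 0.1017]
tcp_rot: [0.662, 0.75, -0.001, -0.002]
contact_force: [-0.4, 0.0, -1.4]
opening: -0.001
time: 5.18
eef_pos: [0.6344, 0.0369, 0.1648]
tcp_rot: [0.662, 0.749, 0.0, 0.0]
contact_force: [-0.5, -0.4, -0.5]
opening: 0.004
time: 5.6
eef_pos: [0.6456, -0.0429, 0.1156]
tcp_rot: [0.664, 0.748, 0.001, 0.002]
contact_force: [-0.3, 0.4, 0.8]
opening: -0.001
[ 0.64558012 -0.04285971  0.11557435]
```

View pics/s3.png

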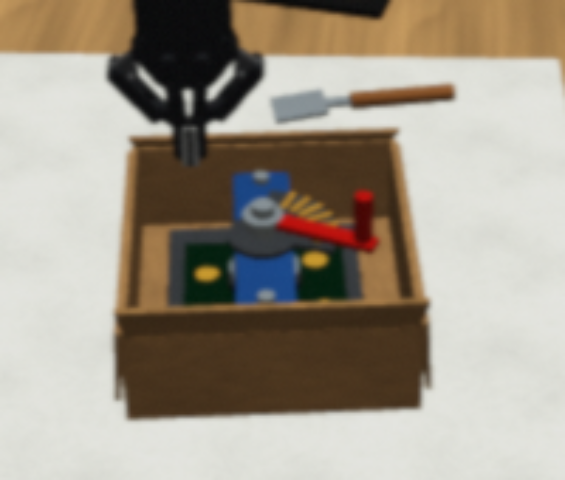

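```bash
python3 -m jog '{"travel":[[0,0,-20],[0,0,-14],[0,0,0]],"dr":[[0,0,0],[0,0,0],[0,0,0]],"jaw":[255,255,255]}'
python3 -m jog '{"travel":[[1.5,-11.5,1],[1.5,-11.5,1],[1.5,-11.5,1],[1.5,-11.5,2],[1.1,-9,7]],"dr":[[0,0,0],[0,0,0],[0,0,0],[0,0,0],[0,0,0]],"jaw":[255,255,255,255,255]}'
python3 -m jog '{"travel":[[1.1,-9,9],[1.4,-11,7],[1.4,-11,6],[1.3,-10,2],[1.3,-10,2]],"dr":[[0,0,0],[0,0,0],[0,0,0],[0,0,0],[0,0,0]],"jaw":[255,255,255,255,255]}'
python3 -m jog '{"travel":[[1.4,-11,1],[1.6,-13,-3],[1.6,-13,-4],[1.6,-13,-8],[0,0,0]],"dr":[[0,0,0],[0,0,0],[0,0,0],[0,0,0],[0,0,0]],"jaw":[255,255,255,255,255]}'
```

```text
time: 5.9
eef_pos: [0.641, -0.0399, 0.0761]
tcp_rot: [0.663, 0.749, -0.002, -0.004]
contact_force: [-1.1, -0.9, -0.6]
opening: 0.003
time: 6.32
eef_pos: [0.652, -0.096, 0.0941]
tcp_rot: [0.663, 0.748, 0.002, -0.0]
contact_force: [-1.0, 3.3, 2.1]
opening: 0.002
time: 6.73
eef_pos: [0.6581, -0.1483, 0.1195]
tcp_rot: [0.663, 0.749, 0.0, 0.001]
contact_force: [0.0, 1.8, -0.0]
opening: 0.001
time: 7.15
eef_pos: [0.6626, -0.1994, 0.1016]
tcp_rot: [0.663, 0.748, -0.001, -0.001]
contact_force: [-0.8, -0.1, -0.5]
opening: 0.001
```

```bash
python3 -m jog '{"travel":[[0,0,35],[0,0,35],[-10.6,12,0],[-10.6,12,0],[-10.6,12,0]],"dr":[[0,0,-6.8],[0,0,-6.8],[0,0,-6.8],[0,0,-6.8],[0,0,-6.8]],"jaw":[255,255,255,255,0]}'
python3 -m jog '{"travel":[[-10.6,12,0],[-10.6,12,0],[-10.6,12,0],[-10.6,12,0],[-10.6,12,0]],"dr":[[0,0,-6.8],[0,0,-6.8],[0,0,-6.8],[0,0,-6.8],[0,0,-6.8]],"jaw":[0,0,0,0,0]}'
python3 -m jog '{"travel":[[-10.6,12,0],[-10.6,12,0],[-10.6,12,0],[-10.6,12,0],[-10.6,12,0]],"dr":[[0,0,-6.8],[0,0,-6.8],[0,0,-6.8],[0,0,-6.8],[0,0,-6.8]],"jaw":[0,0,0,0,0]}'
python3 -m jog '{"travel":[[-10.6,12,0],[-10.6,12,0],[0,0,0]],"dr":[[0,0,-6.8],[0,0,-6.8],[0,0,0]],"jaw":[0,0,0]}'
cat > wr.py <<'E'
from fit import *
from plant import *
import cv2,sys
from scipy.spatial.transform import Rotation as Ro
st=get_state();im=read_camera("wrist")[:,:,::-1].copy()
i=camera_info("wrist");M=i["mount"];K=i["K"];T=np.eye(4);T[:3,:3]=Ro.from_quat(st["tcp_rot"]).as_matrix();T[:3,3]=st["eef_pos"]
A=T@M;C=np.linalg.inv(A)
def pw(X):
    p=C[:3,:3]@X+C[:3,3];h=np.hypot(p[0],p[1]);return K[:2,2]+K[0,0]*np.arctan2(h,p[2])*p[:2]/h
def back(u,v,z):
    d=np.array([u,v])-K[:2,2];r=np.hypot(*d);th=r/K[0,0];ray=A[:3,:3]@np.r_[np.sin(th)*d/r,np.cos(th)]
    return A[:3,3]+ray*(z-A[2,3])/ray[2]
if __name__=="__main__":
    print(st["eef_pos"],st["tcp_rot"],st["qpos"],"tool y deg",np.degrees(np.arctan2(T[1,1],T[0,1])))
    hsv=cv2.cvtColor(im,cv2.COLOR_BGR2HSV);m=((hsv[...,0]<6)|(hsv[...,0]>174))&(hsv[...,1]>150)&(hsv[...,2]>60);ys,xs=np.nonzero(m);print("red",xs.min(),xs.max(),ys.min(),ys.max())
    cx,cy,sx,sy,q=*s.x[:2],*s.x[5:]
    for X in ([sx,sy,.112],[sx+.09*np.cos(q),sy+.09*np.sin(q),.146]):
        p=pw(np.array(X));print(X,p);cv2.drawMarker(im,tuple(map(int,p)),(0,255,0),cv2.MARKER_CROSS,8,1)
    cv2.imwrite(sys.argv[1],im)
E
python3 wr.py pics/w2.png
```

```text
time: 7.57
eef_pos: [0.6319, -0.1607, 0.175]
tcp_rot: [0.854, 0.52, 0.0, 0.0]
contact_force: [0.1, 0.8, -0.3]
opening: 0.129
time: 7.98
eef_pos: [0.5782, -0.1001, 0.1738]
tcp_rot: [0.969, 0.248, -0.001, -0.0]
contact_force: [-0.1, 0.2, -0.8]
opening: 0.85
time: 8.4
eef_pos: [0.5252, -0.0401, 0.1739]
tcp_rot: [0.999, -0.046, -0.001, -0.0]
contact_force: [0.2, -0.1, -0.8]
opening: 0.999
time: 8.65
eef_pos: [0.503, -0.015, 0.1738]
tcp_rot: [0.987, -0.162, -0.001, -0.0]
contact_force: [0.2, -0.1, 0.4]
opening: 1.0
[ 0.503 -0.015  0.174] [ 0.987 -0.162 -0.001 -0.   ] [-0.232 -0.081  2.008  0.001  1.217  1.664] tool y deg -108.65709044155446
red 317 342 132 268
[np.float64(0.5884977822948844), np.float64(-0.04808893231208258), 0.112] [330.838 105.25 ]
[np.float64(0.5032559373511885), np.float64(-0.01921285448639942), 0.146] [330.98  255.492]
```

View pics/w2.png

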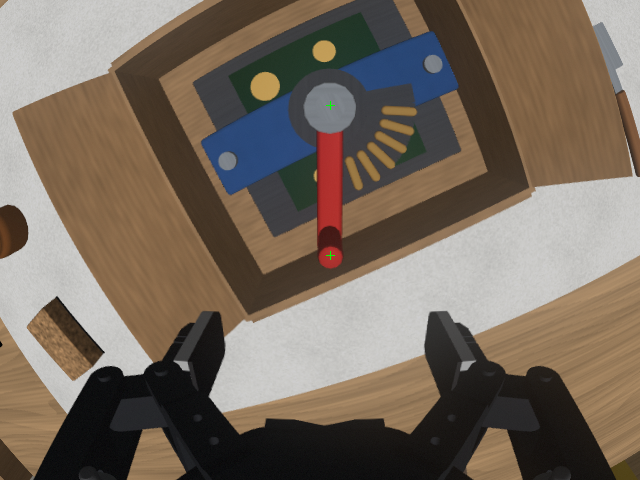

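```bash
python3 - <<'E'
from wr import *
im0=cv2.imread("pics/w2.png");hsv=cv2.cvtColor(im0,cv2.COLOR_BGR2HSV)
m=((hsv[...,0]>12)&(hsv[...,0]<30)&(hsv[...,1]>110)&(hsv[...,2]>90)).astype(np.uint8);m[:, :335]=0;m[:95]=0;m[195:]=0;m[:,422:]=0
n,l,stt,ce=cv2.connectedComponentsWithStats(m)
sp=s.x[5:7];
for z in(.075,.085):
  for k in range(1,n):
    if stt[k,4]<25: continue
    ys,xs=np.nonzero(l==k);P=np.array([back(x,y,z)[:2] for x,y in zip(xs,ys)])-sp
    a=np.arctan2(P[:,1],P[:,0])%(2*np.pi);print(z,stt[k],a.mean()-s.x[7],np.hypot(*P.T).min(),np.hypot(*P.T).max())
E
python3 -m jog '{"travel":[[0,-4,-20],[0,0,-30],[0,0,-30],[0,0,-26],[0,0,0]],"dr":[[0,0,0],[0,0,0],[0,0,0],[0,0,0],[0,0,0]],"jaw":[0,0,0,0,0]}' 40
python3 -m jog '{"travel":[[0,0,0],[0,0,0],[0,0,0],[0,0,0],[0,0,0]],"dr":[[0,0,0],[0,0,0],[0,0,0],[0,0,0],[0,0,0]],"jaw":[255,255,255,255,255]}' 40
python3 -m jog '{"travel":[[0,0,0],[0,0,0],[0,0,0]],"dr":[[0,0,0],[0,0,0],[0,0,0]],"jaw":[255,255,255]}' 40
```

```text
0.075 [381 106  36  10 294] 1.5836686564791944 0.03848241798980466 0.06554467506825097
0.075 [380 119  34  17 296] 1.339720480203661 0.03875276051679782 0.06552118842352658
0.075 [375 131  32  22 301] 1.0979027244682626 0.0384617033429691 0.06543583734812276
0.075 [367 142  28  27 303] 0.8539488772214052 0.038498528796851283 0.06535747076272917
0.075 [357 150  23  31 296] 0.6116895787755334 0.03823899089409628 0.06553045067277756
0.075 [345 156  18  34 301] 0.36782449754288793 0.03818724960527391 0.06545185623622317
0.085 [381 106  36  10 294] 1.577744724115456 0.036975344311388096 0.063078658916878
0.085 [380 119  34  17 296] 1.3332655718429556 0.037303131729779074 0.06312973473307729
0.085 [375 131  32  22 301] 1.0912793400977643 0.03710581321894527 0.06312673547727639
0.085 [367 142  28  27 303] 0.8475732561188303 0.03722795845332976 0.06312222838774358
0.085 [357 150  23  31 296] 0.6059183576676395 0.03704495272281742 0.06336492952579652
0.085 [345 156  18  34 301] 0.3630251423276496 0.03705302285434847 0.06335144261154543
time: 9.17
eef_pos: [0.5006, -0.0205, 0.0626]
tcp_rot: [0.987, -0.161, -0.006, -0.0]
contact_force: [-1.1, 0.3, -0.3]
opening: 1.002
time: 9.58
eef_pos: [0.5061, -0.0211, 0.0703]
tcp_rot: [0.987, -0.161, 0.002, 0.0]
contact_force: [0.0, 1.2, 0.0]
opening: 0.302
time: 9.83
eef_pos: [0.5062, -0.0197, 0.0701]
tcp_rot: [0.987, -0.162, 0.001, -0.001]
contact_force: [0.7, 5.3, 4.5]
opening: 0.177
```

```bash
cat > ang.py <<'E'
import numpy as np
from plant import get_state
st=get_state();p=st["eef_pos"][:2]-[.5885,-.0481];a=np.arctan2(p[1],p[0])%(2*np.pi);f=st["contact_force"]
t=np.array([-np.sin(a),np.cos(a)]);print("t %.2f ang %.3f r %.1f push %.2f radial %.2f fz %.1f open %.3f"%(st["time"],a-2.815,1e3*np.hypot(*p),-f[:2]@t,f[:2]@[t[1],-t[0]],f[2],st["opening"]))
E
python3 ang.py; python3 -c "
import numpy as np
np.set_printoptions(precision=1,suppress=True)
th=2.815+np.arange(0,1.3,.04);P=90*np.c_[np.cos(th),np.sin(th)];D=np.diff(P,axis=0)
for a,d in zip(th[1:]-2.815,D):print('%.2f'%a,d)"
```

```text
t 9.83 ang -0.006 r 87.0 push 5.27 radial 1.04 fz 4.5 open 0.177
0.04 [-1.1 -3.4]
0.08 [-0.9 -3.5]
0.12 [-0.8 -3.5]
0.16 [-0.7 -3.5]
0.20 [-0.5 -3.6]
0.24 [-0.4 -3.6]
0.28 [-0.2 -3.6]
0.32 [-0.1 -3.6]
0.36 [ 0.  -3.6]
0.40 [ 0.2 -3.6]
0.44 [ 0.3 -3.6]
0.48 [ 0.5 -3.6]
0.52 [ 0.6 -3.5]
0.56 [ 0.8 -3.5]
0.60 [ 0.9 -3.5]
0.64 [ 1.  -3.4]
0.68 [ 1.2 -3.4]
0.72 [ 1.3 -3.4]
0.76 [ 1.4 -3.3]
0.80 [ 1.6 -3.2]
0.84 [ 1.7 -3.2]
0.88 [ 1.8 -3.1]
0.92 [ 2. -3.]
0.96 [ 2.1 -2.9]
1.00 [ 2.2 -2.9]
1.04 [ 2.3 -2.8]
1.08 [ 2.4 -2.7]
1.12 [ 2.5 -2.6]
1.16 [ 2.6 -2.5]
1.20 [ 2.7 -2.4]
1.24 [ 2.8 -2.3]
1.28 [ 2.9 -2.1]
```

```bash
python3 -m jog '{"travel":[[-1.1,-3.4,0],[-0.9,-3.5,0],[-0.8,-3.5,0],[-0.7,-3.5,0],[-0.5,-3.6,0]],"dr":[[0,0,2.3],[0,0,2.3],[0,0,2.3],[0,0,2.3],[0,0,2.3]],"jaw":[255,255,255,255,255]}' 40 >/dev/null; python3 ang.py
python3 -m jog '{"travel":[[-0.4,-3.6,0],[-0.2,-3.6,0],[0,0,0]],"dr":[[0,0,2.3],[0,0,2.3],[0,0,0]],"jaw":[255,255,255]}' >/dev/null; python3 ang.py
python3 -m jog '{"travel":[[-0.1,-3.6,0],[0,0,0]],"dr":[[0,0,2.3],[0,0,0]],"jaw":[255,255]}' >/dev/null; python3 ang.py
python3 -m jog '{"travel":[[0,-3.6,0],[0,0,0]],"dr":[[0,0,2.3],[0,0,0]],"jaw":[255,255]}' >/dev/null; python3 ang.py
python3 -m jog '{"travel":[[0.2,-3.6,0],[0,0,0]],"dr":[[0,0,2.3],[0,0,0]],"jaw":[255,255]}' >/dev/null; python3 ang.py
python3 -m jog '{"travel":[[0.3,-3.6,0],[0,0,0]],"dr":[[0,0,2.3],[0,0,0]],"jaw":[255,255]}' >/dev/null; python3 ang.py
```

```text
t 10.25 ang 0.196 r 86.9 push 7.36 radial -0.24 fz 4.6 open 0.176
t 10.50 ang 0.273 r 86.8 push 10.84 radial -1.22 fz 4.2 open 0.172
t 10.67 ang 0.316 r 86.8 push 9.75 radial -1.70 fz 4.7 open 0.176
t 10.83 ang 0.363 r 86.7 push 7.30 radial -1.79 fz 3.9 open 0.176
t 11.00 ang 0.410 r 86.7 push 5.86 radial -2.82 fz 3.8 open 0.180
t 11.17 ang 0.448 r 86.6 push 7.23 radial -4.23 fz 3.7 open 0.173
```

Click 1 is felt at 0.365 rad, exactly where the image put ridge 1. Carrying on.

```bash
j(){ :; }
python3 -m jog '{"travel":[[0.5,-3.6,0],[0,0,0]],"dr":[[0,0,2.3],[0,0,0]],"jaw":[255,255]}' >/dev/null; python3 ang.py
python3 -m jog '{"travel":[[0.6,-3.5,0],[0,0,0]],"dr":[[0,0,2.3],[0,0,0]],"jaw":[255,255]}' >/dev/null; python3 ang.py
python3 -m jog '{"travel":[[0.8,-3.5,0],[0,0,0]],"dr":[[0,0,2.3],[0,0,0]],"jaw":[255,255]}' >/dev/null; python3 ang.py
python3 -m jog '{"travel":[[0.9,-3.5,0],[0,0,0]],"dr":[[0,0,2.3],[0,0,0]],"jaw":[255,255]}' >/dev/null; python3 ang.py
python3 -m jog '{"travel":[[1,-3.4,0],[0,0,0]],"dr":[[0,0,2.3],[0,0,0]],"jaw":[255,255]}' >/dev/null; python3 ang.py
python3 -m jog '{"travel":[[1.2,-3.4,0],[0,0,0]],"dr":[[0,0,2.3],[0,0,0]],"jaw":[255,255]}' >/dev/null; python3 ang.py
python3 -m jog '{"travel":[[1.3,-3.4,0],[0,0,0]],"dr":[[0,0,2.3],[0,0,0]],"jaw":[255,255]}' >/dev/null; python3 ang.py
python3 -m jog '{"travel":[[1.4,-3.3,0],[0,0,0]],"dr":[[0,0,2.3],[0,0,0]],"jaw":[255,255]}' >/dev/null; python3 ang.py
python3 -m jog '{"travel":[[1.6,-3.2,0],[0,0,0]],"dr":[[0,0,2.3],[0,0,0]],"jaw":[255,255]}' >/dev/null; python3 ang.py
python3 -m jog '{"travel":[[1.7,-3.2,0],[0,0,0]],"dr":[[0,0,2.3],[0,0,0]],"jaw":[255,255]}' >/dev/null; python3 ang.py
python3 -m jog '{"travel":[[1.8,-3.1,0],[0,0,0]],"dr":[[0,0,2.3],[0,0,0]],"jaw":[255,255]}' >/dev/null; python3 ang.py
```

```text
t 11.33 ang 0.486 r 86.6 push 8.02 radial -3.59 fz 4.7 open 0.177
t 11.50 ang 0.516 r 86.6 push 10.72 radial -3.93 fz 4.3 open 0.179
t 11.67 ang 0.561 r 86.6 push 8.91 radial -5.05 fz 5.5 open 0.176
t 11.83 ang 0.608 r 86.5 push 7.27 radial -5.96 fz 4.0 open 0.174
t 12.00 ang 0.654 r 86.4 push 5.62 radial -5.79 fz 3.6 open 0.174
t 12.17 ang 0.691 r 86.4 push 6.88 radial -6.39 fz 5.0 open 0.172
t 12.33 ang 0.727 r 86.4 push 8.35 radial -6.62 fz 5.4 open 0.180
t 12.50 ang 0.758 r 86.4 push 11.87 radial -7.43 fz 5.9 open 0.175
t 12.67 ang 0.803 r 86.4 push 10.21 radial -8.13 fz 4.9 open 0.176
t 12.83 ang 0.850 r 86.3 push 6.97 radial -8.72 fz 3.9 open 0.176
t 13.00 ang 0.896 r 86.3 push 5.44 radial -9.44 fz 3.5 open 0.178
```

```bash
python3 -m jog '{"travel":[[2.2,-2.8,0],[0,0,0]],"dr":[[0,0,2.3],[0,0,0]],"jaw":[255,255]}' >/dev/null; python3 ang.py
python3 -m jog '{"travel":[[2.3,-2.7,0],[0,0,0]],"dr":[[0,0,2.3],[0,0,0]],"jaw":[255,255]}' >/dev/null; python3 ang.py
python3 -m jog '{"travel":[[2.3,-2.7,0],[0,0,0]],"dr":[[0,0,2.3],[0,0,0]],"jaw":[255,255]}' >/dev/null; python3 ang.py
python3 -m jog '{"travel":[[2.3,-2.8,0],[0,0,0]],"dr":[[0,0,2.3],[0,0,0]],"jaw":[255,255]}' >/dev/null; python3 ang.py
python3 -m jog '{"travel":[[2.4,-2.7,0],[0,0,0]],"dr":[[0,0,2.3],[0,0,0]],"jaw":[255,255]}' >/dev/null; python3 ang.py
python3 -m jog '{"travel":[[2.5,-2.6,0],[0,0,0]],"dr":[[0,0,2.3],[0,0,0]],"jaw":[255,255]}' >/dev/null; python3 ang.py
```

```text
t 13.17 ang 0.931 r 86.3 push 7.00 radial -8.16 fz 5.6 open 0.174
t 13.33 ang 0.967 r 86.3 push 7.90 radial -7.09 fz 6.7 open 0.169
t 13.50 ang 0.997 r 86.3 push 11.48 radial -6.19 fz 9.1 open 0.183
t 13.67 ang 1.043 r 86.3 push 10.04 radial -7.96 fz 7.8 open 0.178
t 13.83 ang 1.089 r 86.2 push 7.73 radial -8.43 fz 7.3 open 0.178
t 14.00 ang 1.136 r 86.2 push 5.72 radial -9.11 fz 6.8 open 0.173
```

```bash
python3 -m jog '{"travel":[[2.8,-2.3,0],[0,0,0]],"dr":[[0,0,2.3],[0,0,0]],"jaw":[255,255]}' >/dev/null; python3 ang.py
python3 -m jog '{"travel":[[2.0,-1.6,0],[0,0,0],[0,0,0],[0,0,0]],"dr":[[0,0,1.7],[0,0,0],[0,0,0],[0,0,0]],"jaw":[255,255,255,255]}' >/dev/null; python3 ang.py
python3 wr.py pics/w3.png
```

```text
t 14.17 ang 1.172 r 86.2 push 7.57 radial -8.71 fz 7.7 open 0.173
t 14.50 ang 1.195 r 86.2 push 7.37 radial -7.93 fz 7.6 open 0.174
[ 0.533 -0.114  0.07 ] [ 0.907  0.421  0.002 -0.003] [-0.4    0.137  1.991  0.007  1.016  0.299] tool y deg -40.24621856323228
red 302 344 149 385
[np.float64(0.5884977822948844), np.float64(-0.04808893231208258), 0.112] [326.225 110.128]
[np.float64(0.5032559373511885), np.float64(-0.01921285448639942), 0.146] [ 85.748 221.387]
```

View pics/w3.png

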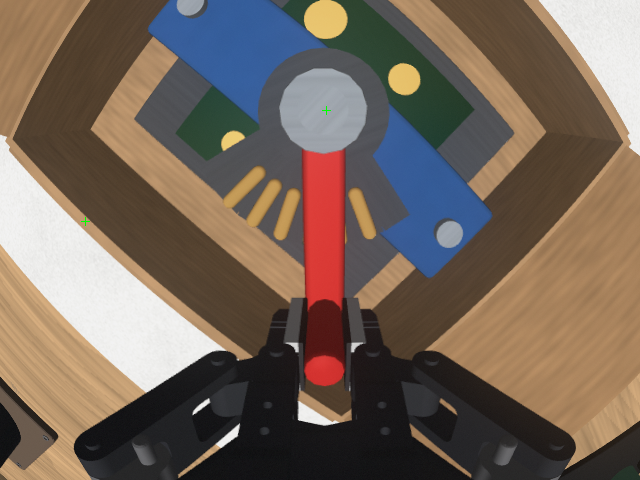

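```bash
python3 - <<'E'
from plant import *
import cv2
cv2.imwrite("pics/s4.png",cv2.resize(read_camera("scene")[120:420,90:510,::-1],(800,571)))
E
python3 ang.py
```

```text
t 14.60 ang 1.195 r 86.2 push 7.19 radial -8.07 fz 7.5 open 0.174
```

View pics/s4.png

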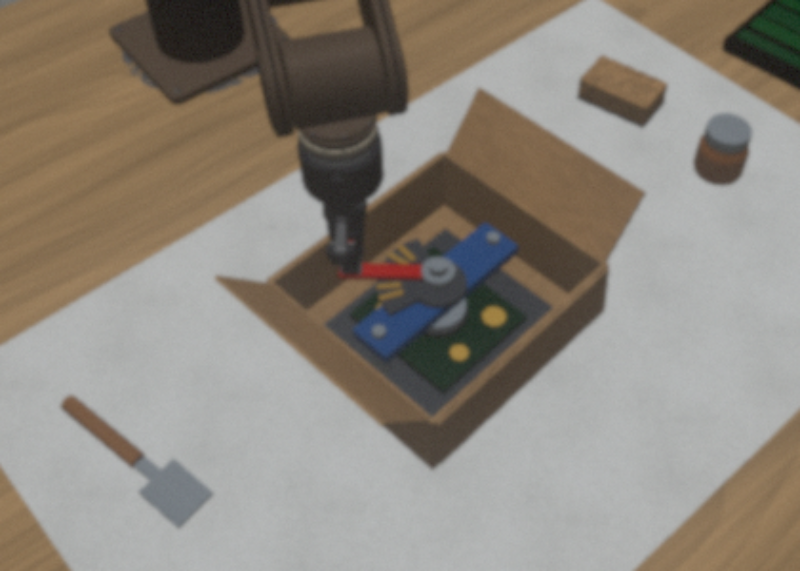

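Both flaps lie well past upright (free edges at about (480,90)–(643,193) and (218,277)–(388,423)). The bystanders haven't moved, and the lever is gripped between ridges 4 and 5.

```bash
python3 -c "
from plant import *
print(sign_off())"; python3 ang.py
```

```text
the job is handed in; nothing more can be done
None
the job is handed in; nothing more can be done
```

The job is done and handed in at about 14.6 s. Both flaps are folded outward well past upright (about 2.2 rad aimed for). The gripper is still holding the red lever in the hollow between the fourth and fifth clicks.

- **Clicks:** I felt four, at about 0.365, 0.607, 0.85 and 1.09 rad from rest. They matched the ridge angles measured in the wrist image. The lever is held at about 1.195 rad, with the fifth ridge expected near 1.33. In the last wrist picture the arm sits midway between the third and sixth ridges, which is the middle of that hollow.
- **Last checks:** The push was steady at about 7.2 N, with about 8 N of harmless sideways load on the grip. The final scene picture shows both flaps folded back, and the jar, scraper and sanding block where they started.
- **What disagreed:** The real finger tips end about 41 mm short of the reported TCP, in all three cameras. Because of that, my first sweep at the left flap passed over it without touching it. I repeated it lower and it worked. The lever radius measured 86 to 87 mm instead of 90 mm, which is within calibration error.

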